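Sort the torch cells, then hold the charger bay open

ROBOT

A 7-joint arm with a two-finger parallel gripper is mounted at the origin on the work surface. World frame = base frame: x ahead of the robot, y to its left, z up, the work surface at z = 0. Lengths are in m, angles in rad, forces in N, time in s.
With the tool pointing down it reaches from about 0.425 to 0.95 m from the base axis. Payload 4.7 kg.
Tool frame: the origin (TCP) lies at the very end of the fingers, on their centre line; the grasp point (between the pads) lies 19 mm behind it; z points along the fingers, y is the line along which they close (so a half turn about z gives the same grasp; the last joint's range is limited). The gripper opens to 85 mm and grips with 20 to 120 N. Pads are 22 mm wide; open, the fingers measure 114 mm over their backs; the gripper's body (76 mm by 85 mm) begins 54 mm behind the grasp point. The pads swing forward as they close: fully open they stand 13 mm farther back than shut.
Start: joints at [-1.183, 0.469, -0.049, 1.532, 0.024, 1.141, -0.082], TCP at [0.273, 0.617, 0.231] pointing down, gripper open.
Joint ranges: [-2.59, 2.59], [-0.33, 1.99], [-1.39, 1.29], [0.1, 2.45], [-1.04, 4.18], [0.21, 1.99], [-2.66, 2.66]. Speed limits (rad/s): [2.57, 2.57, 3.14, 3.14, 3.14, 3.14, 3.14].

INTERFACE

Orientations are given as a 3x3 rotation matrix whose columns are the frame's x, y, z axes.
In Python, from rig import bot gives the robot as it stands. The module is installed in compiled form; this text tells all that it offers.
- The arm moves only by the tool apply_moves, never from a script. Its argument "commands" is a list of rows, each a list of 7 numbers: the turn, a rotation vector about the tool's x, y, z as a fraction of full scale, then the shift along the tool's x, y, z as a fraction of full scale, then the opening, from 0 (shut) to 1 (fully open). In form: [[rx, ry, rz, tx, ty, tz, jaw], ...]. A call has 1 to 20 rows; each row is the pose to reach, as a shift and turn from the pose commanded when the call began, along the tool's axes at that moment, turning the shorter way round; what a row does not reach only later rows make up. Full scale, the value 1, is 200 mm for a shift and 360 degrees for a turn. A row lasts 1/8 s, in which the tool goes at most 62.5 mm and 10.7 degrees, less where a joint would pass 70% of its speed; a pose out of reach is approached as far as the arm can. A call with a number of a shift or a turn outside -1 to 1 is refused whole. A call with a gripper value outside its range is refused whole. The fingers move at their own pace and stop on an object; "force" is the grip in N (left out, the last holds). Time passes only in rows, so rows that repeat a pose let the fingers close. It gives the time, the measured TCP pose, the force, the opening and the grip force at its end, in the units of the state.
- bot.get_obs(): the state, without advancing time (a new reading comes with each control period).
- bot.read_camera(name): name is "side" or "top"; returns (picture, depth): 420x560x3 uint8, red, green, blue; 420x560 float32, m along the optical axis (not along the pixel's ray), 0 where there is no reading.
- bot.get_calibration(name): a dict with "vertical_fov" (degrees; the focal length in pixels is half the picture's height over the tangent of half this angle, whatever the lens; pixels are square), "cx", "cy" (the principal point, pixels), "R" (3x3) and "t" (3): a world point X has camera coordinates R X + t. Camera axes: x right, y down, z forward; pixel columns grow to the right and rows downward; lengths in m; the calibration is good to about 2 mm. A picture is of the moment at which its call begins. get_calibration takes no time and is no camera call.
- bot.hand_in(): hands the job in; it is judged then, once.
The state is a dict: "time": time; "joints": joint angles; "dq": joint speeds; "joint_torque": joint torques, N m; "ee_pos": TCP position; "orientation": TCP orientation; "ft_force": force on the tool from outside, world axes, zero at the start; "ft_torque": the same for the moment, N m; "opening": finger opening in m; "finger_force": force on a finger pad.
Only numpy, scipy, OpenCV 4.12 (cv2) and the standard library are available. Lean on these libraries where they do the work, as an engineer would, in place of code of your own. Each camera call takes 0.05 s, during which the arm holds its last target. There are 200 camera calls.

TASK

On the dressing table, stand the loose long battery cell in an empty well of the caddy's blue-edged row and the loose short one in an empty well of its yellow-edged row, each right down in its well. Then pull the charger's spring-return slide out by its black tab until the red pointer stands level with the orange mark, and finish still holding it there with the fingers, so that I can drop a flat cell into the bay. Leave the cells already in the caddy and everything else on the table where they are.

Things in the scene. Friction and masses are not known exactly. Their poses are not given: they have to be found in the camera images.
- long_cell: loose long cell: green cylinder with a steel band near its top, 18 mm diameter, 65 mm tall, 30-65 g, standing upright on the table; origin at the centre of its underside, z up along it
- short_cell: loose short cell: looks the same, 18 mm diameter but 50 mm tall, 25-50 g, standing upright; origin at the centre of its underside
- caddy: fixed beech block, 112 (x) x 150 (y) x 50 mm high; origin under its centre. Two rows of three round wells, 23 mm wide, at y = -50, 0, +50 mm. Blue-edged row at x = -25 mm (nearer the robot), floors 7 mm above the table, for long cells; yellow-edged row at x = +25 mm, floors at 22 mm, for short cells. A rightly placed cell stands 22 mm proud. Taken: blue y = +50, yellow y = -50; the rest are empty
- seated_long: long cell already in the blue row, well y = +50 mm; origin at the centre of its underside; to be left there
- seated_short: short cell already in the yellow row, well y = -50 mm; origin at the centre of its underside; to be left there
- charger: fixed white one-bay battery charger, 170 (x) x 80 (y) mm, flat deck 35 mm above the table, origin under its centre. Bay along its x axis: a fixed grey block rises 20 mm above the deck at x = +60 to +78 mm; the slide moves along -x, roughly towards the robot, as it is pulled open
- slide (a joint): how far the spring-return slide is pulled out, in m: 0 = home (rests there at the start), up to 0.055 at its stop, moving along the charger's -x. The spring pulls it home with about 4 N at 0, rising 1.1 N per 10 mm; if let go it goes home
- tab: black upright tab on the slide: 20 (x) x 16 (y) x 40 mm high, axes as the charger's; origin at the centre of its foot on the deck, so its top is 75 mm above the table. Home: x = +15 mm, y = 0 in the charger's frame. Around its lower part is the slide's grey body, 28 mm wide (y), from -15 to +15 mm in x, up to 54 mm above the table: grip the tab above that
- pointer (a point): tip of the red pointer that sticks out sideways from the tab's foot, 30 mm to +y of the tab's origin and moving with it; same x as the tab's centre in the charger's frame
- mark: orange mark on the +y edge of the charger's deck with a 4 mm wide line; each time elsewhere along the charger, 22 to 42 mm towards -x from the home pointer. Origin on the deck's centre line (y = 0) at the line's x; axes as the charger's. The pointer is level with it when both have the same x in the charger's frame
- clock: white bedside clock, 45 x 85 x 83 mm, loose; bystander; origin under its centre
- perfume: amber glass perfume bottle with a ball stopper, 30 x 45 x 83 mm, loose; bystander; origin under its centre
- cream_jar: round blue and white cream jar, 56 mm diameter, 40 mm tall, loose; bystander; origin under its centre
- torch: black pocket torch lying down, 115 mm long, 33 mm thick, loose; bystander; origin under it, near its middle
- cup: white mug, 76 mm diameter, 85 mm tall, loose; bystander; origin under its centre
Mind the look-alikes: they are no part of the job. Leave any brown, pink or purple look-alike of the long_cell alone.

How it is judged:
On the way, in this order (a step that is already met when the one before it is completed fails the run):
1. both loose cells stand down in their matching rows, let go, with the slide still home (x of long_cell in the frame of caddy between -0.032 and -0.018 m and y of long_cell in the frame of caddy between -0.06 and 0.06 m and z of long_cell in the frame of caddy between 0.002 and 0.012 m and angle between each of long_cell, short_cell's own z axis and vertical below 0.25 rad and x of short_cell in the frame of caddy between 0.018 and 0.032 m and y of short_cell in the frame of caddy between -0.06 and 0.06 m and z of short_cell in the frame of caddy between 0.017 and 0.027 m and contact force between the fingers and long_cell below 0.05 N and contact force between the fingers and short_cell below 0.05 N and value of joint slide below 0.01 m), for 0.2 s.
2. the slide is pulled out to the mark and held by the fingers (x of pointer in the frame of mark between -0.004 and 0.004 m and velocity of joint slide between -0.01 and 0.01 m/s and contact force between the fingers and tab above 2 N), for 0.5 s.
At the end, for the whole second after the job is handed in: The long cell stands in a well of the blue-edged row and the short cell in one of the yellow-edged row, each on its well's floor (within 5 mm) and let go; the slide is at rest with its pointer within 4 mm of the mark, and the fingers are holding the tab against the spring (contact force above 2 N) (all of step 2 and x of long_cell in the frame of caddy between -0.032 and -0.018 m and y of long_cell in the frame of caddy between -0.06 and 0.06 m and z of long_cell in the frame of caddy between 0.002 and 0.012 m and angle between each of long_cell, short_cell's own z axis and vertical below 0.25 rad and x of short_cell in the frame of caddy between 0.018 and 0.032 m and y of short_cell in the frame of caddy between -0.06 and 0.06 m and z of short_cell in the frame of caddy between 0.017 and 0.027 m and contact force between the fingers and long_cell below 0.05 N and contact force between the fingers and short_cell below 0.05 N); the arm keeps its last pose, push and grip.
It fails at once if a cell already in the caddy is pulled or knocked out (moved more than 15 mm) (distance of any of seated_long, seated_short from where it was at the start of the episode above 0.015 m).
It fails at once if a bystander is moved more than 30 mm (distance of any of clock, perfume, cream_jar, torch, cup from where it was at the start of the episode above 0.03 m).
It also fails if it takes over 61 s, if anything falls off the work surface, if the arm or the gripper's body presses on something with over 40 N, if the wrist force passes 120 N, or if a joint passes its speed limit or range.

## Working session

There is one attempt and no reset: what is moved stays moved. The work goes in short steps, Python scripts to look and compute and a tool call to move; the robot and the scene stay as the last step left them, time stands still between calls to the robot, and variables do not carry over. Pictures are saved under pics/ and viewed, at most 10 in all, crops included, and the job is handed in when it is done.

Besides the shell and the picture viewer there is one more tool, called as name(argument=value, ...) on one line, values as JSON. apply_moves: Moves the arm, as the interface text tells. Its arguments: {"type":"object","properties":{"commands":{"type":"array","items":{"type":"array","items":{"type":"number","minimum":-1,"maximum":1}}},"force":{"type":"number"}},"required":["commands"]}

```bash
mkdir -p pics; cat > h.py <<'E'
import numpy as np, cv2
from rig import bot
def cam(n):
    im,d=bot.read_camera(n); c=bot.get_calibration(n)
    f=im.shape[0]/2/np.tan(np.radians(c["vertical_fov"])/2)
    v,u=np.mgrid[:im.shape[0],:im.shape[1]]
    P=np.stack([(u-c["cx"])/f*d,(v-c["cy"])/f*d,d],-1)
    W=(P-np.array(c["t"]))@np.array(c["R"])
    W[d==0]=np.nan
    return im,d,W
def save(n,im): cv2.imwrite(f"pics/{n}.png",np.ascontiguousarray(im[...,::-1]))
E
python3 - <<'E'
from h import *
for n in("side","top"):
    im,d,W=cam(n); save(n,im); np.savez(n,im=im,W=W); c=bot.get_calibration(n); print(c)
o=bot.get_obs(); print(o)
E
```

```text
{'vertical_fov': 46.228393303711556, 'cx': 275.8615610463218, 'cy': 210.32504713988678, 'R': array([[ 0.76673938, -0.64190155, -0.00855084],
       [-0.47603265, -0.55957463, -0.67843139],
       [ 0.43070133,  0.52425055, -0.734614  ]]), 't': array([-0.43012424,  0.32440668,  0.71494543])}
{'vertical_fov': 51.86526533328222, 'cx': 275.60330735642634, 'cy': 212.4121196409592, 'R': array([[ 0.00528616, -0.99980165,  0.01920182],
       [-0.98396764, -0.0086237 , -0.17813847],
       [ 0.17826872, -0.0179523 , -0.98381806]]), 't': array([-0.00281296,  0.57506804,  0.82219982])}
{'time': 0.1, 'joints': array([-1.18284695,  0.46936336, -0.04859528,  1.53357018,  0.02411409,
        1.14100454, -0.0823171 ]), 'dq': array([-6.31636138e-05, -9.60284852e-04,  1.57390201e-03, -1.90653477e-03,
        1.01405213e-03, -5.89186710e-04,  8.14735045e-05]), 'joint_torque': array([ 4.60132269e-04, -5.11515033e+01, -4.70317702e-02, -2.38390464e+01,
        1.07315680e-02,  4.34384405e-03, -9.38086686e-06]), 'ee_pos': array([0.27307366, 0.61672398, 0.23036645]), 'orientation': array([[-9.14376418e-01,  4.04864610e-01, -6.43973554e-04],
       [ 4.04865115e-01,  9.14374955e-01, -1.63721249e-03],
       [-7.40161074e-05, -1.75775092e-03, -9.99998452e-01]]), 'ft_force': array([0.89117201, 0.48409086, 0.15363878]), 'ft_torque': array([-0.00975699, -0.01125823, -0.0091568 ]), 'finger_force': 0.0, 'opening': 0.08560601892528867}
```

View pics/side.png

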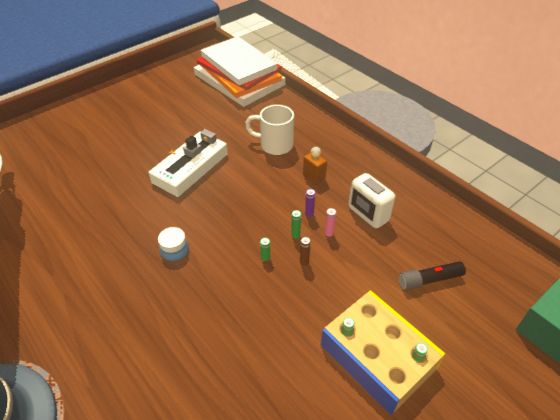

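View pics/top.png

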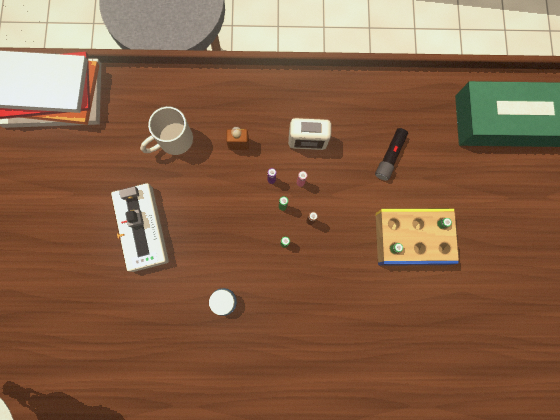

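The green candidates are at side (296,224) and (265,250), and top (284,203) and (285,242). The look-alikes are purple (310,203), pink (331,222) and brown (305,251), so they're excluded by colour. The two green ones fit; I'll use height to tell long from short, and confirm with a crop.

```bash
cat > m.py <<'E'
from h import *
S=np.load("side.npz");T=np.load("top.npz")
def comp(D,win,zmin,name):
    W=D["W"];u0,v0,u1,v1=win
    m=np.zeros(W.shape[:2],np.uint8);m[v0:v1,u0:u1]=(W[v0:v1,u0:u1,2]>zmin)
    n,l,st,c=cv2.connectedComponentsWithStats(m)
    for i in range(1,n):
        if st[i,4]<12: continue
        p=W[l==i]; zt=np.percentile(p[:,2],95); q=p[p[:,2]>zt-.006]
        r=cv2.minEnclosingCircle((q[:,:2]*1000).astype(np.float32))
        print(name,"px",c[i].round(),"n",st[i,4],"ztop",zt.round(4),"topmean",q[:,:2].mean(0).round(4),"circ",np.round(r,1) if 0 else r,"rgb",D["im"][l==i].mean(0).round())
comp(T,(255,155,335,260),.03,"T")
comp(S,(245,180,345,275),.03,"S")
# caddy top face
for D,n in((T,"T"),(S,"S")):
    W=D["W"]; z=W[...,2]; sel=(z>.044)&(z<.056)&(W[...,1]<-.1)&(W[...,1]>-.5)&(W[...,0]>.3)&(W[...,0]<.75)
    k,l,st,c=cv2.connectedComponentsWithStats(sel.astype(np.uint8)); i=1+st[1:,4].argmax()
    p=(W[l==i][:,:2]*1000).astype(np.float32); print(n,"caddy",cv2.minAreaRect(p),"z",np.median(W[l==i][:,2]),c[i])
    sel=(z>.029)&(z<.041)&(W[...,1]>.2)&(W[...,1]<.6)&(W[...,0]>.35)&(W[...,0]<.85)
    k,l,st,c=cv2.connectedComponentsWithStats(sel.astype(np.uint8)); i=1+st[1:,4].argmax()
    p=(W[l==i][:,:2]*1000).astype(np.float32); print(n,"charger",cv2.minAreaRect(p),"z",np.median(W[l==i][:,2]),c[i])
    # dark caddy-like tall tab
    sel=(z>.066)&(z<.08)
    k,l,st,c=cv2.connectedComponentsWithStats(sel.astype(np.uint8))
    for i in range(1,k):
        if st[i,4]>=5 : print(n,"z.066-.08",c[i].round(),st[i,4],W[l==i].mean(0).round(4),D["im"][l==i].mean(0).round())
    # orange, red
    h=cv2.cvtColor(D["im"],cv2.COLOR_RGB2HSV)
    for nm,lo,hi in(("orange",9,22),("red",0,5)):
        s=(h[...,0]>=lo)&(h[...,0]<=hi)&(h[...,1]>190)&(h[...,2]>150)&(z>.025)&(z<.06)&(W[...,1]>.2)&(W[...,1]<.6)&(W[...,0]>.35)&(W[...,0]<.75)
        if s.any(): print(n,nm,s.sum(),W[s].mean(0).round(4),W[s].min(0).round(4),W[s].max(0).round(4),np.argwhere(s).mean(0))
E
python3 m.py
python3 - <<'E'
from h import *
S=np.load("side.npz")["im"];T=np.load("top.npz")["im"]
a=cv2.resize(S[180:280,240:350],(400,400*100//110),interpolation=cv2.INTER_CUBIC)
b=cv2.resize(T[180:275,105:175],(268,364),interpolation=cv2.INTER_CUBIC)
save("crop",np.hstack([a[:363],b[:363]]))
E
```

```text
T px [271. 174.] n 90 ztop 0.0655 topmean [0.656  0.0104] circ ((656.2635498046875, 10.561538696289062), 8.792899131774902) rgb [156. 133. 145.]
T px [302. 177.] n 92 ztop 0.0664 topmean [ 0.6505 -0.0521] circ ((650.9049682617188, -51.95708465576172), 8.884428024291992) rgb [186. 154. 149.]
T px [283. 202.] n 85 ztop 0.0657 topmean [ 0.5972 -0.0136] circ ((597.4911499023438, -13.645938873291016), 8.889874458312988) rgb [147. 169. 135.]
T px [312. 217.] n 86 ztop 0.0652 topmean [ 0.5669 -0.0729] circ ((566.7289428710938, -73.55943298339844), 9.014571189880371) rgb [166. 146. 128.]
T px [285. 241.] n 69 ztop 0.0509 topmean [ 0.5183 -0.018 ] circ ((517.8469848632812, -18.079057693481445), 9.062840461730957) rgb [169. 194. 159.]
S px [310. 198.] n 152 ztop 0.065 topmean [0.6548 0.008 ] circ ((655.4136352539062, 8.758986473083496), 9.94462776184082) rgb [144. 105. 128.]
S px [330. 217.] n 159 ztop 0.0647 topmean [ 0.6496 -0.0547] circ ((650.974609375, -53.88557052612305), 9.522887229919434) rgb [198. 137. 133.]
S px [295. 219.] n 162 ztop 0.0646 topmean [ 0.596  -0.0162] circ ((596.480468
[... 1721 characters left out ...]
0.765  0.2423 0.073 ] [184. 165. 130.]
S z.066-.08 [272. 125.] 220 [0.7267 0.2099 0.0727] [190. 172. 136.]
S z.066-.08 [190. 140.] 74 [0.5602 0.284  0.0721] [81. 70. 55.]
S z.066-.08 [315. 153.] 65 [0.7329 0.0788 0.0741] [195. 160. 110.]
S z.066-.08 [373. 192.] 578 [ 0.7374 -0.0767  0.0753] [226. 217. 188.]
S z.066-.08 [549. 306.] 852 [ 0.7664 -0.4233  0.0697] [ 92. 151.  98.]
S z.066-.08 [348. 323.] 102 [ 0.5033 -0.2416  0.0703] [206. 224. 183.]
S z.066-.08 [421. 348.] 117 [ 0.5548 -0.3404  0.07  ] [204. 223. 176.]
S z.066-.08 [  5. 401.] 259 [ 0.0581 -0.0238  0.072 ] [135. 123.  99.]
S orange 9 [0.5266 0.3176 0.0361] [0.5225 0.3098 0.0346] [0.5301 0.32   0.0376] [151.88888889 171.        ]
```

View pics/crop.png

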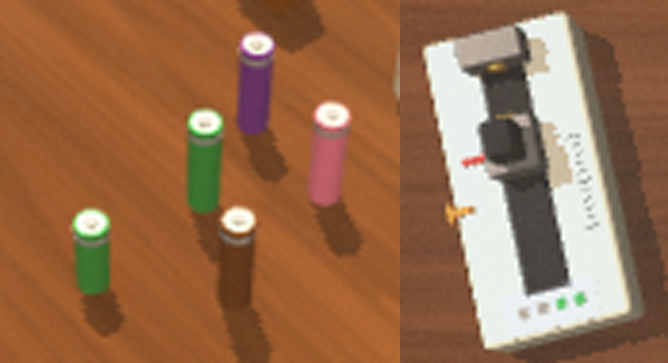

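The crop shows the two green cells, the tall one at crop (205,160) and the short one at crop (92,250). It also shows the charger's red pointer at (473,160) and the orange mark at (460,212). Depth gives tops at 65 mm and 50 mm, so long = (0.597,-0.014) and short = (0.518,-0.018). Moving towards the long cell now, turning the closing axis to world y.

apply_moves(commands=[[0,0,-0.012,-0.17,-0.13,0,0.6],[0,0,-0.03,-0.35,-0.28,0,0.6],[0,0,-0.05,-0.55,-0.44,0,0.6],[0,0,-0.068,-0.75,-0.6,0,0.6],[0,0,-0.068,-0.9,-0.72,0,0.6],[0,0,-0.068,-1,-0.8,0,0.6],[0,0,-0.068,-1,-0.8,0,0.6]], force=30)

```text
time: 0.98
ee_pos: [0.3926, 0.3877, 0.2311]
orientation: [[-1.0, -0.006, 0.0], [-0.006, 1.0, -0.001], [-0.0, -0.001, -1.0]]
ft_force: [0.1, 0.8, -0.4]
opening: 0.0509
finger_force: 0.0
```

```bash
cat > g.py <<'E'
import sys
from h import *
o=bot.get_obs(); R=np.array(o["orientation"])
t=np.array([float(a) for a in sys.argv[1:4]])
print("t",o["time"],"pos",np.round(o["ee_pos"],4),"yawY",np.degrees(np.arctan2(R[1,1],R[0,1])).round(2),"open",round(o["opening"],4),"q7",o["joints"][-1].round(2),"F",np.round(o["ft_force"],1))
print("shift",((R.T@(t-o["ee_pos"]))/.2).round(4))
E
python3 g.py 0.597 -0.0145 0.15
```

```text
t 0.975 pos [0.3926 0.3877 0.2311] yawY 90.34 open 0.0509 q7 0.7 F [ 0.1  0.8 -0.4]
shift [-1.0099 -2.0169  0.4078]
```

apply_moves(commands=[[0,0,0,-0.12,-0.15,0,0.6],[0,0,0,-0.28,-0.37,0,0.6],[0,0,0,-0.45,-0.6,0,0.6],[0,0,0,-0.6,-0.8,0,0.6],[0,0,0,-0.75,-1,0,0.6]])

```text
time: 1.6
ee_pos: [0.5439, 0.1921, 0.2311]
orientation: [[-1.0, -0.013, -0.0], [-0.013, 1.0, 0.001], [0.0, 0.001, -1.0]]
ft_force: [0.7, 1.2, -0.0]
opening: 0.0515
finger_force: 0.0
```

apply_moves(commands=[[0,0,0,-0.08,-0.25,0.08,0.6],[0,0,0,-0.15,-0.5,0.2,0.6],[0,0,0,-0.22,-0.75,0.32,0.6],[0,0,0,-0.26,-0.95,0.4,0.6],[0,0,0,-0.26,-1,0.4,0.6],[0,0,0,-0.26,-1,0.4,0.6],[0,0,0,-0.26,-1,0.4,0.6]])

```text
time: 2.48
ee_pos: [0.5979, -0.005, 0.1518]
orientation: [[-1.0, -0.014, 0.001], [-0.014, 1.0, 0.002], [-0.001, 0.002, -1.0]]
ft_force: [-0.4, -0.1, -0.6]
opening: 0.0515
finger_force: 0.0
```

```bash
python3 g.py 0.597 -0.0145 0.038
```

```text
t 2.475 pos [ 0.5979 -0.005   0.1518] yawY 90.81 open 0.0515 q7 1.58 F [-0.4 -0.1 -0.6]
shift [ 0.0055 -0.0484  0.569 ]
```

apply_moves(commands=[[0,0,0,0.005,-0.048,0,0.6],[0,0,0,0.005,-0.048,0.15,0.6],[0,0,0,0.005,-0.048,0.3,0.6],[0,0,0,0.005,-0.048,0.42,0.6],[0,0,0,0.005,-0.048,0.52,0.6],[0,0,0,0.005,-0.048,0.57,0.6],[0,0,0,0.005,-0.048,0.57,0.6],[0,0,0,0.005,-0.048,0.57,0.1],[0,0,0,0.005,-0.048,0.57,0],[0,0,0,0.005,-0.048,0.57,0],[0,0,0,0.005,-0.048,0.57,0],[0,0,0,0.005,-0.048,0.57,0]], force=30)

```text
time: 3.98
ee_pos: [0.5973, -0.0175, 0.0382]
orientation: [[-1.0, -0.01, 0.002], [-0.01, 1.0, 0.0], [-0.002, 0.0, -1.0]]
ft_force: [-2.0, 0.5, 6.4]
opening: 0.0173
finger_force: 29.6
```

```bash
python3 g.py 0.506 -0.3396 0.15
```

```text
t 3.975 pos [ 0.5973 -0.0175  0.0382] yawY 90.6 open 0.0173 q7 1.62 F [-2.   0.5  6.4]
shift [ 0.4726 -1.6057 -0.5602]
```

apply_moves(commands=[[0,0,0,0,0,-0.15,0],[0,0,0,0,0,-0.35,0],[0,0,0,0,0,-0.55,0],[0,0,0,0.05,-0.12,-0.56,0],[0,0,0,0.13,-0.35,-0.56,0],[0,0,0,0.22,-0.6,-0.56,0],[0,0,0,0.3,-0.8,-0.56,0],[0,0,0,0.35,-0.95,-0.56,0],[0,0,0,0.38,-1,-0.56,0]])

```text
time: 5.1
ee_pos: [0.5214, -0.2203, 0.149]
orientation: [[-1.0, -0.007, -0.001], [-0.007, 1.0, -0.0], [0.001, -0.0, -1.0]]
ft_force: [0.1, 1.5, 0.2]
opening: 0.0166
finger_force: 29.3
```

apply_moves(commands=[[0,0,0,0.03,-0.15,0,0],[0,0,0,0.05,-0.32,0,0],[0,0,0,0.07,-0.48,0,0],[0,0,0,0.09,-0.59,0,0],[0,0,0,0.09,-0.6,0,0],[0,0,0,0.09,-0.6,0,0],[0,0,0,0.09,-0.6,0,0]])

```text
time: 5.98
ee_pos: [0.5067, -0.3365, 0.1491]
orientation: [[-1.0, -0.013, -0.0], [-0.013, 1.0, 0.001], [-0.0, 0.001, -1.0]]
ft_force: [-0.1, 0.9, 0.1]
opening: 0.0173
finger_force: 29.4
```

```bash
python3 g.py 0.5056 -0.3398 0.11; python3 - <<'E'
from h import *
ims=[]
for n in("side","top"):
    im,d,W=cam(n); np.savez(n+"2",im=im,W=W)
    c=im[200:420,270:500] if n=="side" else im[170:300,360:500]
    ims.append(cv2.resize(c,(400,400)))
save("hold",np.hstack(ims))
E
```

```text
t 5.975 pos [ 0.5067 -0.3365  0.1491] yawY 90.75 open 0.0173 q7 2.2 F [-0.1  0.9  0.1]
shift [ 0.0056 -0.0167  0.1956]
```

View pics/hold.png

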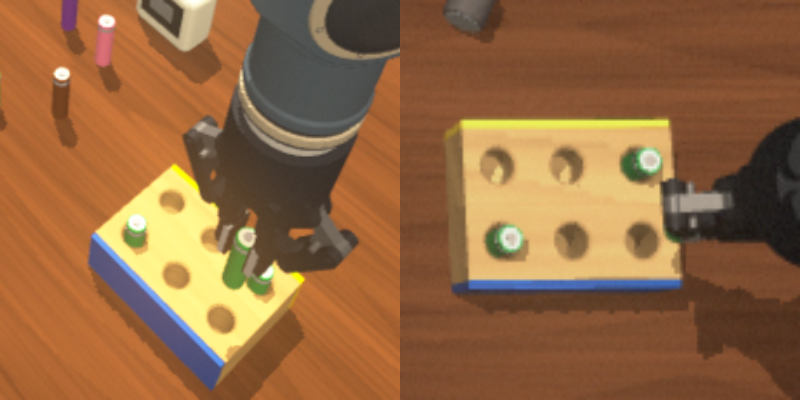

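The cell hangs upright between the pads at crop (240,258). The empty target well shows at (220,320) in the side half and (640,238) in the top half. Next I'll measure the held cell against the TCP and the well centres.

```bash
python3 - <<'E'
from h import *
D=np.load("side2.npz");W=D["W"];h=cv2.cvtColor(D["im"],cv2.COLOR_RGB2HSV)
z=W[...,2]
g=(h[...,0]>40)&(h[...,0]<80)&(h[...,1]>90)&(z>.1)&(z<.19)&(W[...,1]<-.2)
p=W[g];print("held",len(p),p.mean(0),p.min(0),p.max(0))
# fit circle r=9 to horizontal cross points
from scipy.optimize import least_squares
r=least_squares(lambda c:np.hypot(p[:,0]-c[0],p[:,1]-c[1])-.009,p[:,:2].mean(0)+[.005,.005],loss="soft_l1",f_scale=.001);print("axis",r.x)
for n in("side","top"):
    D=np.load(n+".npz");W=D["W"];z=W[...,2]
    # wells: pixels inside caddy w/ z<46mm : intersect ray with plane z=.05
    c=bot.get_calibration(n);C=-np.array(c["R"]).T@np.array(c["t"])
    s=(.05-C[2])/(z-C[2]);Q=C+(W-C)*s[...,None]
    m=(z<.045)&(abs(Q[...,0]-.53)<.047)&(abs(Q[...,1]+.29)<.067)
    k,l,st,cc=cv2.connectedComponentsWithStats(m.astype(np.uint8))
    for i in range(1,k):
        if st[i,4]>30:print(n,st[i,4],[np.round(v,4) for v in cv2.minEnclosingCircle((Q[l==i][:,:2]).astype(np.float32))])
E
```

```text
held 157 [ 0.50057979 -0.34045685  0.14357775] [ 0.49541776 -0.34605248  0.11517225] [ 0.513116   -0.3293304   0.18598761]
axis [ 0.50793464 -0.33736724]
side 123 [array([ 0.5532, -0.2411]), np.float64(0.011)]
side 140 [array([ 0.5537, -0.2907]), np.float64(0.0113)]
side 151 [array([ 0.5046, -0.2913]), np.float64(0.0111)]
side 35 [array([ 0.5534, -0.3396]), np.float64(0.0121)]
side 171 [array([ 0.5044, -0.341 ]), np.float64(0.011)]
top 90 [array([ 0.5546, -0.239 ]), np.float64(0.0116)]
top 87 [array([ 0.5548, -0.2877]), np.float64(0.0109)]
top 93 [array([ 0.5052, -0.2885]), np.float64(0.0111)]
top 96 [array([ 0.506 , -0.3388]), np.float64(0.0113)]
```

apply_moves(commands=[[0,0,0,0.01,-0.0175,0,0],[0,0,0,0.01,-0.0175,0.08,0],[0,0,0,0.01,-0.0175,0.16,0],[0,0,0,0.01,-0.0175,0.22,0],[0,0,0,0.01,-0.0175,0.25,0],[0,0,0,0.01,-0.0175,0.27,0],[0,0,0,0.01,-0.0175,0.285,0],[0,0,0,0.01,-0.0175,0.3,0],[0,0,0,0.01,-0.0175,0.315,0]])

```text
time: 7.2
ee_pos: [0.5042, -0.3421, 0.0864]
orientation: [[-1.0, -0.011, 0.001], [-0.011, 1.0, -0.0], [-0.001, -0.0, -1.0]]
ft_force: [0.6, -0.1, -0.2]
opening: 0.0165
finger_force: 29.4
```

apply_moves(commands=[[0,0,0,-0.002,0.009,0,0],[0,0,0,-0.002,0.009,0.03,0],[0,0,0,-0.002,0.009,0.06,0],[0,0,0,-0.002,0.009,0.09,0],[0,0,0,-0.002,0.009,0.12,0],[0,0,0,-0.002,0.009,0.15,0],[0,0,0,-0.002,0.009,0.15,0]])

```text
time: 8.07
ee_pos: [0.504, -0.3399, 0.0556]
orientation: [[-1.0, -0.01, -0.001], [-0.01, 1.0, 0.001], [0.001, 0.001, -1.0]]
ft_force: [-0.1, -0.4, 0.6]
opening: 0.0171
finger_force: 29.4
```

Smooth entry with no contact force. Releasing and lifting.

apply_moves(commands=[[0,0,0,0,0,0,0.3],[0,0,0,0,0,0,0.5],[0,0,0,0,0,0,0.5],[0,0,0,0,0,0,0.5],[0,0,0,0,0,-0.15,0.5],[0,0,0,0,0,-0.35,0.5],[0,0,0,0,0,-0.5,0.5],[0,0,0,0,0.2,-0.5,0.5],[0,0,0,0,0.45,-0.5,0.5],[0,0,0,0,0.7,-0.5,0.5],[0,0,0,0,0.9,-0.5,0.5],[0,0,0,0,1,-0.5,0.5],[0,0,0,0,1,-0.5,0.5]])

```text
time: 9.7
ee_pos: [0.5025, -0.1385, 0.1564]
orientation: [[-1.0, -0.014, 0.0], [-0.014, 1.0, 0.001], [-0.0, 0.001, -1.0]]
ft_force: [-0.4, -0.8, -0.1]
opening: 0.0425
finger_force: 0.0
```

```bash
cat > w.py <<'E'
from h import *
for n in("side","top"):
    im,d,W=cam(n); np.savez(n+"3",im=im,W=W); z=W[...,2]
    m=(z>.053)&(z<.11)&(abs(W[...,0]-.53)<.055)&(abs(W[...,1]+.29)<.075)
    k,l,st,cc=cv2.connectedComponentsWithStats(m.astype(np.uint8))
    for i in range(1,k):
        if st[i,4]>20:
            p=W[l==i];zt=np.percentile(p[:,2],95);print(n,cc[i].round(),st[i,4],"ztop",zt.round(4),p[p[:,2]>zt-.006].mean(0).round(4))
E
python3 w.py; python3 g.py 0.518 -0.0185 0.15
```

```text
side [347. 325.] 153 ztop 0.0724 [ 0.5035 -0.2417  0.07  ]
side [420. 351.] 177 ztop 0.0727 [ 0.5546 -0.3404  0.0703]
side [398. 372.] 182 ztop 0.0723 [ 0.5034 -0.3417  0.0701]
t 9.8 pos [ 0.5023 -0.1412  0.1564] yawY 90.56 open 0.0427 q7 1.83 F [0.1 0.1 0.2]
shift [-0.0844  0.6126  0.0318]
```

The long cell is seated: its top is at 72 mm, the same as its neighbours. Now the short one.

apply_moves(commands=[[0,0,0,-0.03,0.15,0,0.6],[0,0,0,-0.06,0.35,0,0.6],[0,0,0,-0.08,0.5,0,0.6],[0,0,0,-0.08,0.6,0,0.6],[0,0,0,-0.08,0.612,0,0.6],[0,0,0,-0.08,0.612,0.1,0.6],[0,0,0,-0.08,0.612,0.2,0.6],[0,0,0,-0.08,0.612,0.3,0.6]])

```text
time: 10.8
ee_pos: [0.5173, -0.0202, 0.0958]
orientation: [[-1.0, -0.007, 0.001], [-0.007, 1.0, -0.001], [-0.001, -0.001, -1.0]]
ft_force: [-0.3, 0.4, 0.5]
opening: 0.0512
finger_force: 0.0
```

```bash
python3 g.py 0.5175 -0.0185 0.023
```

```text
t 10.8 pos [ 0.5173 -0.0202  0.0958] yawY 90.41 open 0.0512 q7 1.59 F [-0.3  0.4  0.5]
shift [-0.001   0.0089  0.364 ]
```

apply_moves(commands=[[0,0,0,0,0.005,0.1,0.6],[0,0,0,0,0.005,0.2,0.6],[0,0,0,0,0.005,0.3,0.6],[0,0,0,0,0.005,0.36,0.6],[0,0,0,0,0.005,0.36,0.6],[0,0,0,0,0.005,0.36,0.1],[0,0,0,0,0.005,0.36,0],[0,0,0,0,0.005,0.36,0],[0,0,0,0,0.005,0.36,0],[0,0,0,0,0.005,0.2,0],[0,0,0,0,0.005,0,0],[0,0,0,0,0.005,-0.2,0],[0,0,0,0,0.005,-0.27,0],[0,0,0,0,0.005,-0.27,0]], force=30)

```text
time: 12.55
ee_pos: [0.5171, -0.0165, 0.1505]
orientation: [[-1.0, -0.011, 0.001], [-0.011, 1.0, 0.0], [-0.001, 0.0, -1.0]]
ft_force: [0.4, 0.4, 0.4]
opening: 0.0171
finger_force: 29.3
```

```bash
python3 g.py 0.5543 -0.2395 0.149
```

```text
t 12.55 pos [ 0.5171 -0.0165  0.1505] yawY 90.61 open 0.0171 q7 1.57 F [0.4 0.4 0.4]
shift [-0.1742 -1.1169  0.0073]
```

apply_moves(commands=[[0,0,0,-0.02,-0.12,0,0],[0,0,0,-0.05,-0.32,0,0],[0,0,0,-0.09,-0.55,0,0],[0,0,0,-0.13,-0.78,0,0],[0,0,0,-0.16,-0.93,0,0],[0,0,0,-0.17,-1,0,0],[0,0,0,-0.17,-1,0,0]])

```text
time: 13.42
ee_pos: [0.5522, -0.2163, 0.1488]
orientation: [[-1.0, -0.009, -0.003], [-0.009, 1.0, 0.001], [0.003, 0.001, -1.0]]
ft_force: [0.2, 0.7, 0.1]
opening: 0.0167
finger_force: 29.4
```

apply_moves(commands=[[0,0,0,0,-0.06,0,0],[0,0,0,0,-0.11,0,0],[0,0,0,0,-0.11,0.08,0],[0,0,0,0,-0.11,0.15,0],[0,0,0,0,-0.11,0.15,0],[0,0,0,0,-0.11,0.15,0]])

```text
time: 14.18
ee_pos: [0.5534, -0.238, 0.1201]
orientation: [[-1.0, -0.011, -0.0], [-0.011, 1.0, 0.0], [0.0, 0.0, -1.0]]
ft_force: [0.4, -0.4, -0.3]
opening: 0.0169
finger_force: 29.4
```

```bash
python3 g.py 0.5537 -0.240 0.056;python3 - <<'E'
from h import *
from scipy.optimize import least_squares
im,d,W=cam("side");h=cv2.cvtColor(im,cv2.COLOR_RGB2HSV);z=W[...,2]
g=(h[...,0]>40)&(h[...,0]<80)&(h[...,1]>90)&(z>.08)&(z<.15)&(W[...,1]<-.15)&(W[...,1]>-.3)&(W[...,0]<.62)
p=W[g];print(len(p),p.min(0),p.max(0))
print(least_squares(lambda c:np.hypot(p[:,0]-c[0],p[:,1]-c[1])-.009,p[:,:2].mean(0)+[.005,.005],loss="soft_l1",f_scale=.001).x)
E
```

```text
t 14.175 pos [ 0.5534 -0.238   0.1201] yawY 90.62 open 0.0169 q7 2.01 F [ 0.4 -0.4 -0.3]
shift [-0.0013 -0.0102  0.3203]
119 [ 0.54422755 -0.24787867  0.09725305] [ 0.56157671 -0.22958327  0.14372458]
[ 0.55463082 -0.23874568]
```

apply_moves(commands=[[0,0,0,0.003,-0.01,0.05,0],[0,0,0,0.003,-0.01,0.1,0],[0,0,0,0.003,-0.01,0.14,0],[0,0,0,0.003,-0.01,0.17,0],[0,0,0,0.003,-0.01,0.2,0],[0,0,0,0.003,-0.01,0.23,0],[0,0,0,0.003,-0.01,0.26,0],[0,0,0,0.003,-0.01,0.29,0],[0,0,0,0.003,-0.01,0.32,0],[0,0,0,0.003,-0.01,0.32,0]])

```text
time: 15.48
ee_pos: [0.5524, -0.2401, 0.0557]
orientation: [[-1.0, -0.011, -0.001], [-0.011, 1.0, 0.0], [0.001, 0.0, -1.0]]
ft_force: [0.4, -0.6, -0.5]
opening: 0.0161
finger_force: 29.4
```

apply_moves(commands=[[0,0,0,0,0,0,0.3],[0,0,0,0,0,0,0.5],[0,0,0,0,0,0,0.5],[0,0,0,0,0,0,0.5],[0,0,0,0,0,-0.15,0.5],[0,0,0,0,0,-0.35,0.5],[0,0,0,0,0,-0.55,0.5],[0,0,0,0,0.2,-0.7,0.5],[0,0,0,0,0.45,-0.7,0.5],[0,0,0,0,0.7,-0.7,0.5],[0,0,0,0,0.9,-0.7,0.5],[0,0,0,0,1,-0.7,0.5],[0,0,0,0,1,-0.7,0.5]])

```text
time: 17.1
ee_pos: [0.5506, -0.0384, 0.1963]
orientation: [[-1.0, -0.014, 0.0], [-0.014, 1.0, 0.001], [-0.0, 0.001, -1.0]]
ft_force: [-0.6, 0.3, -0.0]
opening: 0.0428
finger_force: 0.0
```

```bash
python3 w.py; python3 - <<'E'
from h import *
# charger detail from initial images: red pointer & orange mark, colour-weighted, ray-plane intersect
for f in("side","top","side3","top3"):
    n=f.rstrip("3");D=np.load(f+".npz");W=D["W"];im=D["im"];c=bot.get_calibration(n);R=np.array(c["R"]);C=-R.T@np.array(c["t"])
    fo=210/np.tan(np.radians(c["vertical_fov"])/2)
    S=4;u0,v0,u1,v1=(150,130,230,195) if n=="side" else (105,180,170,275)
    h=cv2.cvtColor(im,cv2.COLOR_RGB2HSV)[v0:v1,u0:u1].astype(int);a=im[v0:v1,u0:u1].astype(int)
    a0=np.radians(14.8);ctr=np.array([.5465,.283])
    for nm,s in(("red",((h[...,0]<=5)|(h[...,0]>172))&(h[...,1]>130)&(h[...,2]>110)),("orange",(h[...,0]>=9)&(h[...,0]<=22)&(h[...,1]>120)&(h[...,2]>150))):
        z=.037
        v,u=np.nonzero(s)
        ray=np.stack([(u+u0-c["cx"])/fo,(v+v0-c["cy"])/fo,np.ones(len(u))],-1)@R
        q=C+ray*((z-C[2])/ray[:,2])[:,None];d=q[:,:2]-ctr
        L=np.stack([d@[np.cos(a0),np.sin(a0)],d@[-np.sin(a0),np.cos(a0)]],-1)*1000
        k=(L[:,1]>15)&(abs(L[:,1])<45)&(abs(L[:,0])<80)
        print(f,nm,[(int(u[i]+u0),int(v[i]+v0),*L[i].round(1)) for i in np.nonzero(k)[0]][:40])
E
```

```text
side [370. 307.] 146 ztop 0.0722 [ 0.552  -0.2422  0.0701]
side [348. 325.] 152 ztop 0.072 [ 0.5037 -0.2414  0.0699]
side [420. 351.] 175 ztop 0.0724 [ 0.5548 -0.3403  0.07  ]
side [398. 372.] 182 ztop 0.0726 [ 0.5038 -0.3418  0.0702]
top [396. 223.] 83 ztop 0.0724 [ 0.5534 -0.2398  0.0705]
top [445. 222.] 88 ztop 0.0728 [ 0.5554 -0.3378  0.0706]
top [397. 247.] 87 ztop 0.0741 [ 0.5043 -0.2388  0.0709]
top [447. 248.] 93 ztop 0.0722 [ 0.5049 -0.3391  0.0703]
side red []
side orange [(196, 130, np.float64(78.2), np.float64(43.9)), (197, 130, np.float64(79.6), np.float64(42.0)), (195, 131, np.float64(74.2), np.float64(43.3)), (196, 131, np.float64(75.5), np.float64(41.4)), (197, 131, np.float64(76.8), np.float64(39.5)), (198, 131, np.float64(78.1), np.float64(37.7)), (193, 132, np.float64(68.8), np.float64(44.7)), (194, 132, np.float64(70.1), np.float64(42.8)), (195, 132, np.float64(71.4), np.float64(40.9)), (196, 132, np.float64(72.7), np.float64(39.0)), (197, 132, np.float64(74.0), np.float64(37.1)), (192, 133, np.float64(64.7), np.float64(44.1)), (193, 133, np.float64(66.0), np.floa
[... 5108 characters left out ...]
), np.float64(32.0)), (123, 234, np.float64(-8.5), np.float64(30.1)), (117, 235, np.float64(-7.5), np.float64(42.1)), (118, 235, np.float64(-8.0), np.float64(40.2)), (119, 235, np.float64(-8.5), np.float64(38.3)), (120, 235, np.float64(-9.0), np.float64(36.3)), (121, 235, np.float64(-9.5), np.float64(34.4)), (122, 235, np.float64(-10.0), np.float64(32.4)), (123, 235, np.float64(-10.5), np.float64(30.5)), (117, 236, np.float64(-9.5), np.float64(42.5)), (118, 236, np.float64(-10.0), np.float64(40.6)), (119, 236, np.float64(-10.5), np.float64(38.6)), (117, 237, np.float64(-11.5), np.float64(42.9)), (118, 237, np.float64(-12.0), np.float64(41.0)), (118, 238, np.float64(-14.0), np.float64(41.3))]
```

All four cells stand at 72 mm, so step 1 is done with the slide still home. The mark is about 25 mm from the pointer. Moving to the charger, turning so the fingers close along its x axis (yaw about 15°).

apply_moves(commands=[[0,0,0.02,-0.01,0.12,0,0.6],[0,0,0.048,-0.02,0.3,0,0.6],[0,0,0.076,-0.03,0.5,0,0.6],[0,0,0.104,-0.05,0.7,0,0.6],[0,0,0.132,-0.06,0.9,0,0.6],[0,0,0.16,-0.06,1,0,0.6],[0,0,0.188,-0.06,1,0,0.6],[0,0,0.21,-0.06,1,0,0.6],[0,0,0.21,-0.06,1,0,0.6]])

```text
time: 18.32
ee_pos: [0.5611, 0.1581, 0.1962]
orientation: [[-0.258, 0.966, 0.0], [0.966, 0.258, -0.001], [-0.001, -0.0, -1.0]]
ft_force: [-1.0, -0.6, 1.2]
opening: 0.0512
finger_force: 0.0
```

```bash
python3 g.py 0.561 0.2855 0.13
```

```text
t 18.325 pos [0.5611 0.1581 0.1962] yawY 14.95 open 0.0512 q7 0.03 F [-1.  -0.6  1.2]
shift [0.6156 0.1638 0.3307]
```

apply_moves(commands=[[0,0,0,0.15,0.04,0,0.6],[0,0,0,0.35,0.09,0,0.6],[0,0,0,0.5,0.13,0.1,0.6],[0,0,0,0.61,0.16,0.2,0.6],[0,0,0,0.615,0.164,0.33,0.6],[0,0,0,0.615,0.164,0.33,0.6],[0,0,0,0.615,0.164,0.33,0.6]])

```text
time: 19.2
ee_pos: [0.5613, 0.2861, 0.1308]
orientation: [[-0.258, 0.966, 0.001], [0.966, 0.258, -0.0], [-0.0, 0.001, -1.0]]
ft_force: [0.3, -0.2, -0.1]
opening: 0.051
finger_force: 0.0
```

```bash
python3 g.py 0.561 0.2855 0.059
```

```text
t 19.2 pos [0.5613 0.2861 0.1308] yawY 14.93 open 0.051 q7 -0.15 F [ 0.3 -0.2 -0.1]
shift [-0.0025 -0.0024  0.3591]
```

apply_moves(commands=[[0,0,0,0,0,0.1,0.6],[0,0,0,0,0,0.2,0.6],[0,0,0,0,0,0.28,0.6],[0,0,0,0,0,0.34,0.6],[0,0,0,0,0,0.36,0.6],[0,0,0,0,0,0.36,0.4],[0,0,0,0,0,0.36,0.1],[0,0,0,0,0,0.36,0],[0,0,0,0,0,0.36,0],[0,0,0,0,0,0.36,0]], force=45)

```text
time: 20.45
ee_pos: [0.5616, 0.2876, 0.0592]
orientation: [[-0.259, 0.966, 0.003], [0.966, 0.259, 0.001], [0.001, 0.003, -1.0]]
ft_force: [4.8, 0.9, 1.1]
opening: 0.0186
finger_force: 45.9
```

```bash
python3 g.py 0.5371 0.279 0.059
```

```text
t 20.45 pos [0.5616 0.2876 0.0592] yawY 14.99 open 0.0186 q7 -0.13 F [4.8 0.9 1.1]
shift [-0.0096 -0.1295  0.0005]
```

apply_moves(commands=[[0,0,0,0,-0.02,0,0],[0,0,0,0,-0.045,0,0],[0,0,0,0,-0.07,0,0],[0,0,0,0,-0.095,0,0],[0,0,0,0,-0.115,0,0],[0,0,0,0,-0.125,0,0],[0,0,0,0,-0.125,0,0],[0,0,0,0,-0.125,0,0]])

```text
time: 21.45
ee_pos: [0.5379, 0.2811, 0.0592]
orientation: [[-0.259, 0.966, 0.004], [0.966, 0.259, 0.002], [0.001, 0.004, -1.0]]
ft_force: [6.5, 2.3, 0.7]
opening: 0.0187
finger_force: 45.8
```

```bash
python3 g.py 0.5371 0.279 0.059; python3 - <<'E'
from h import *
im,_,_=cam("top");s,_,_=cam("side"); np.savez("fin",t=im,s=s)
save("pull",np.hstack([cv2.resize(im[195:270,100:175],(400,400),interpolation=cv2.INTER_CUBIC),cv2.resize(s[120:190,145:215],(400,400),interpolation=cv2.INTER_CUBIC)]))
E
```

```text
t 21.45 pos [0.5379 0.2811 0.0592] yawY 14.99 open 0.0187 q7 -0.14 F [6.5 2.3 0.7]
shift [-0.0091 -0.0064  0.0008]
```

View pics/pull.png

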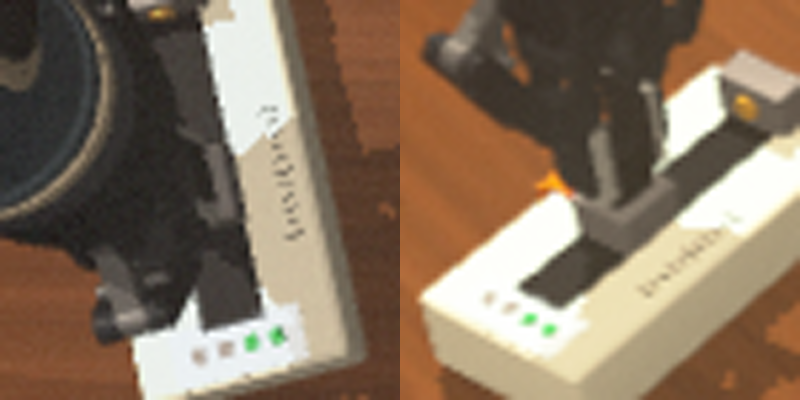

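The pads hold the tab. The pointer is hidden behind a finger; the mark is visible at crop (555,185) in the side half. I'll measure the slide travel from the grey body's edge and the mark by a subpixel profile.

```bash
python3 - <<'E'
from h import *
a0=np.radians(14.9);ctr=np.array([.5465,.283]);ex=np.array([np.cos(a0),np.sin(a0)]);ey=np.array([-ex[1],ex[0]])
def ortho(im,n,z,xs,ys):
    c=bot.get_calibration(n);f=210/np.tan(np.radians(c["vertical_fov"])/2)
    X,Y=np.meshgrid(xs,ys,indexing="ij");P=ctr+X[...,None]*ex+Y[...,None]*ey
    P=np.concatenate([P,np.full(X.shape+(1,),z)],-1)@np.array(c["R"]).T+np.array(c["t"])
    return cv2.remap(im,(P[...,0]/P[...,2]*f+c["cx"]).astype(np.float32),(P[...,1]/P[...,2]*f+c["cy"]).astype(np.float32),cv2.INTER_LINEAR).astype(float)
xs=np.arange(-.04,.04,.0005)
for n in("top","side"):
    im=np.load(n+".npz")["im"]
    for y0,y1 in((.027,.031),(.031,.035),(.035,.038)):
        o=ortho(im,n,.0355,xs,np.arange(y0,y1,.001)).mean(1); w=np.clip(o[:,0]-o[:,2]-60,0,None); w[(xs>.005)|(xs<-.028)]=0
        print(n,"mark",y0,(w*xs).sum()/w.sum()*1000,w.max())
    for y0,y1 in((.018,.022),(.022,.026)):
        o=ortho(im,n,.038,xs,np.arange(y0,y1,.001)).mean(1); w=np.clip(o[:,0]-o[:,1]-40,0,None);w[xs<0]=0
        print(n,"pointer",y0,(w*xs).sum()/w.sum()*1000,w.max())
# slide-body displacement: side ortho at z=.054, y -13..-9
A=np.load("side.npz")["im"];B=np.load("fin.npz")["s"]
for y0,y1 in((-.012,-.009),(-.009,-.006)):
    for I,nm in((A,"home"),(B,"now")):
        o=ortho(I,"side",.054,xs,np.arange(y0,y1,.001)).mean((1,2)); print(nm,[int(v) for v in o[::4]])
im,d,W=cam("side")
for nm,W_ in(("home",np.load("side.npz")["W"]),("now",W)):
    L=W_[...,:2]-ctr;lx=L@ex;ly=L@ey
    m=(W_[...,2]>.050)&(W_[...,2]<.057)&(abs(lx)<.045)&(ly<0)&(ly>-.016)
    print(nm,m.sum(),np.percentile(lx[m],[0,3,10,50,90,97,100])*1000)
E
```

```text
top mark 0.027 nan 0.0
top mark 0.031 -8.49578770008422 77.0
top mark 0.035 -8.54779411764703 81.0
top pointer 0.018 16.197752808988813 84.75
top pointer 0.022 16.225293132328357 74.0
side mark 0.027 -9.299999999999974 18.75
side mark 0.031 -8.933113786054935 112.4
side mark 0.035 -8.948475664111223 135.66666666666666
side pointer 0.018 nan 0.0
side pointer 0.022 nan 0.0
home [83, 80, 80, 81, 82, 82, 84, 80, 80, 80, 76, 76, 70, 71, 86, 95, 96, 96, 97, 99, 108, 115, 114, 110, 100, 100, 101, 103, 97, 97, 95, 116, 152, 173, 161, 119, 85, 78, 78, 68]
now [69, 75, 94, 98, 97, 97, 100, 109, 118, 118, 108, 107, 99, 98, 95, 96, 97, 101, 98, 105, 116, 118, 97, 84, 76, 77, 73, 78, 78, 81, 80, 77, 75, 75, 74, 76, 72, 78, 78, 67]
home [117, 121, 120, 127, 127, 131, 128, 124, 112, 110, 103, 128, 116, 119, 107, 97, 97, 96, 97, 100, 109, 114, 108, 90, 76, 74, 75, 75, 70, 71, 68, 69, 90, 138, 156, 146, 106, 121, 121, 116]
now [113, 95, 93, 97, 97, 98, 99, 108, 117, 110, 92, 80, 70, 69, 67, 67, 68, 70, 67, 75, 96, 119, 116, 117, 109, 104, 98, 117, 114, 134, 125, 122, 110, 107, 100, 109, 99, 122, 126, 118]
home 59 [-1.52462671 -0.49112196  0.93794238 10.50480708 24.57423595 28.3512765
 29.53865834]
now 59 [-26.17989054 -25.41228939 -23.91707974 -13.23727105   1.2127302
   3.04518173   3.9009051 ]<stdin>:13: RuntimeWarning: invalid value encountered in scalar divide
<stdin>:16: RuntimeWarning: invalid value encountered in scalar divide
```

Travel is 24.8 mm against 24.7 mm needed, well within 4 mm. I'll hold for a second, check that it's steady, then hand in.

apply_moves(commands=[[0,0,0,0,0,0,0],[0,0,0,0,0,0,0],[0,0,0,0,0,0,0],[0,0,0,0,0,0,0],[0,0,0,0,0,0,0],[0,0,0,0,0,0,0],[0,0,0,0,0,0,0],[0,0,0,0,0,0,0]])

```text
time: 22.6
ee_pos: [0.5379, 0.2811, 0.0592]
orientation: [[-0.259, 0.966, 0.004], [0.966, 0.259, 0.002], [0.001, 0.004, -1.0]]
ft_force: [6.9, 1.4, 0.5]
opening: 0.0187
finger_force: 45.8
```

```bash
python3 w.py; python3 g.py 0.5379 0.2811 0.0592; python3 -c "
from rig import bot
print(bot.hand_in())"
```

```text
side [370. 308.] 147 ztop 0.0721 [ 0.552  -0.2424  0.0699]
side [348. 325.] 154 ztop 0.072 [ 0.5034 -0.2415  0.0699]
side [420. 351.] 179 ztop 0.0723 [ 0.5545 -0.3404  0.07  ]
side [398. 372.] 185 ztop 0.0722 [ 0.5036 -0.3419  0.0698]
top [396. 223.] 86 ztop 0.0732 [ 0.5531 -0.2391  0.0708]
top [445. 222.] 88 ztop 0.0735 [ 0.5556 -0.3377  0.0705]
top [397. 247.] 88 ztop 0.0737 [ 0.5044 -0.239   0.0706]
top [447. 248.] 92 ztop 0.073 [ 0.505  -0.3393  0.0706]
t 22.7 pos [0.5379 0.2811 0.0592] yawY 14.99 open 0.0188 q7 -0.14 F [ 6.1  1.3 -0.1]
shift [ 0.     -0.     -0.0001]
the job is handed in; nothing more can be done
None
```

Both cells are fully down in their matching rows, and the fingers are holding the slide with its pointer within about 1 mm of the mark by measurement (a finger hid the pointer itself); I handed the job in at about 23 s, and no verdict came back.

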